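Free the jammed hole punch from its die block

ROBOT

A 6-joint arm with a two-finger parallel gripper is mounted at the origin on the work surface. World frame = base frame: x ahead of the robot, y to its left, z up, the work surface at z = 0. Lengths are in m, angles in rad, forces in N, time in s.
With the tool pointing down it reaches from about 0.375 to 0.9 m from the base axis. Payload 3.1 kg.
Tool frame: the origin (TCP) lies at the centre of the arm's flange, where the gripper is bolted on; the fingertips stand tip_reach ahead of it and the grasp point (between the pads) lies 164 mm ahead of it (tip_reach is the distance from the TCP to the fingertips, in m); z points along the fingers, y is the direction in which the jaws open and shut (so a half turn about z gives the same grasp; the last joint's range is limited). The gripper opens to 87 mm and grips with 3 to 60 N. Pads are 19 mm wide; open, the fingers measure 117 mm over their backs; the gripper's body (75 mm by 190 mm) begins 51 mm behind the grasp point.
Start: joints at [0.931, 0.527, 1.433, -0, 1.181, -0.178], TCP at [0.278, 0.56, 0.405] pointing down, gripper open.
Joint ranges: [-3.08, 3.08], [-0.75, 2.2], [0.22, 2.44], [-1.43, 4.57], [0, 2.65], [-2.85, 2.85]. Speed limits (rad/s): [2.79, 2.79, 3.14, 3.14, 3.14, 3.14].

INTERFACE

Orientations are given as a unit quaternion [x, y, z, w].
In Python, from rig import get_obs, camera, hand_in, tip_reach gives the robot as it stands. The module is installed in compiled form; this text tells all that it offers.
- The arm moves only by the tool servo_tool, never from a script. Its argument "steps" is one flat list of numbers, 5 for each row, row after row: the finger opening in m, from 0 to 0.087, then the shift along the tool's x, y, z in m, then the turn about the tool's z in rad. A call has 1 to 12 rows; each row is the pose to reach, as a shift and turn from the pose commanded when the call began, along the tool's axes at that moment; what a row does not reach only later rows make up. A row lasts 1/8 s, in which the tool goes at most 62.5 mm and 10.7 degrees, less where a joint would pass 70% of its speed; a pose out of reach is approached as far as the arm can. A call with a gripper value outside its range is refused whole. The fingers move at their own pace and stop on an object; "force" is the grip in N (left out, the last holds). Time passes only in rows, so rows that repeat a pose let the fingers close. It gives the time, the measured TCP pose, the force and the opening at its end, in the units of the state.
- get_obs(): the state, without advancing time (a new reading comes with each control period).
- camera(name): name is "scene" or "top"; returns a dict with "pixels" (420x560x3 uint8, blue, green, red), "vertical_fov" (degrees; the focal length in pixels is half the picture's height over the tangent of half this angle, whatever the lens; pixels are square), "cx", "cy" (the principal point, pixels), "T" (4x4, takes a point from camera to world coordinates). Camera axes: x right, y up, looking along -z (the intrinsics and any distortion apply to the point x, -y, -z); pixel columns grow to the right and rows downward; lengths in m; the calibration is good to about 2 mm. A picture is of the moment at which its call begins. There is no depth.
- hand_in(): hands the job in, once; it reports no verdict.
The state is a dict: "time": time; "q": joint angles; "joint_velocities": joint speeds; "joint_torque": joint torques, N m; "position": TCP position; "tool_rot": TCP orientation; "ft_force": force on the tool from outside, world axes, zero at the start; "moment": the same for the moment, N m; "grip_width": finger opening in m.
Only numpy, scipy, OpenCV 4.12 (cv2) and the standard library are available. Lean on these libraries where they do the work, as an engineer would, in place of code of your own. Each camera call takes 0.05 s, during which the arm holds its last target.

TASK

The flat-headed steel hole punch has seized in the aluminium die block. Work it out by twisting it back and forth while pulling up, so that the block stays down in its frame (a straight pull only lifts the block with it), then set the punch down in the black tool tray, without dropping it in from high up. Leave the wooden stand of round-knob punches alone.

Things in the scene. Friction and masses are not known exactly. Their poses are not given: they have to be found in the camera images.
- punch_head (a point): Centre of the jammed punch's head, a flat upright steel bar 36 mm long (x), 16 mm thick (y; grasp across it), 44 mm high (z), at a random yaw. Below it a collar 30 mm across (22 to 30 mm under this point), then a shank 18 mm across to the foot, 64 mm under this point. 0.28 kg. Starts upright on the hole's floor. Turning it takes about 0.5 N m: grip with 80 N or more.
- block: Aluminium die block 150 (x) by 130 (y) by 55 mm high, 2.9 kg, sitting in a fixed frame 183 by 163 by 16 mm that stops it turning but not lifting; origin: centre of its underside. The punch's hole, 32 mm deep, is in the middle of its top. The shank's lowest 14 mm is seized: a straight pull lifts the block, but a rise of 2 mm per 1 rad twist needs 15 to 25 N. Loose after 14 mm, out after 32.
- tray: Open black tool tray, fixed, 230 mm (x) by 180 mm (y) by 35 mm high outside, walls and floor 5 mm thick. Origin at the centre of its underside. The punch may stand or lie in it.
- stand: Bystander: light wooden block 70 mm (x) by 160 mm (y) by 40 mm high holding three steel punches with round knobs, 90 mm high in all. Origin at the centre of its underside. Leave it alone.
There are look-alikes about, which are no part of the job. Of the things that look like the part that bears punch_head, the larger one is meant. What is shaped like the block but purple is not meant.

How it is judged:
By the outcome, as a careful person would: the job done as asked, in the order asked, and still so for the second after the job is handed in, with the robot touching nothing.
It also fails if it takes over 61 s, if anything falls off the work surface, if the arm or the gripper's body presses on something with over 40 N, if the wrist force passes 120 N, or if a joint passes its speed limit or range.

## Working session

There is one attempt and no reset: what is moved stays moved. The work goes in short steps, Python scripts to look and compute and a tool call to move; the robot and the scene stay as the last step left them, time stands still between calls to the robot, and variables do not carry over. Pictures are saved under pics/ and viewed, and the job is handed in when it is done.

Besides the shell and the picture viewer there is one more tool, called after "Request:" by a JSON object that holds its "api" and its "payload". servo_tool: Moves the arm, as the interface text tells. Its arguments: {"type":"object","properties":{"steps":{"type":"array"},"force":{"type":"number"}},"required":["steps"]}

```bash
mkdir -p pics; cat > h.py <<'E'
import numpy as np, cv2
from rig import get_obs, camera, hand_in, tip_reach
def snap(n,f):
    c=camera(n); cv2.imwrite('pics/'+f,c['pixels']); np.save('pics/'+f+'.npy',c,allow_pickle=True); return c
def load(f): return np.load('pics/'+f+'.npy',allow_pickle=True).item()
E
python3 - <<'E'
from h import *
o=get_obs()
for k,v in o.items(): print(k,np.round(v,4))
print(tip_reach if not callable(tip_reach) else tip_reach())
for n in('scene','top'):
    c=snap(n,n+'0.png'); print(n,{k:(np.round(v,4).tolist() if k!='pixels' else v.shape) for k,v in c.items()})
E
ls
```

```text
time 0.0
q [ 0.9315  0.5285  1.4339  0.      1.1814 -0.1785]
joint_velocities [ 0.0011  0.0001 -0.0003  0.0006  0.0005  0.0003]
joint_torque [-2.00000e-04 -4.40046e+01 -1.76591e+01  6.32000e-02  5.83000e-02
 -2.00000e-04]
position [0.2777 0.5595 0.4038]
tool_rot [ 2.284e-01  9.736e-01 -1.000e-03 -4.000e-04]
ft_force [-0.0345 -0.2865  0.4251]
moment [ 0.0069 -0.0107 -0.0046]
grip_width 0.087
0.1822
scene {'pixels': (420, 560, 3), 'vertical_fov': 49.8742, 'cx': 285.1763, 'cy': 216.3369, 'T': [[0.6857, -0.4277, 0.589, 1.0097], [0.7277, 0.3851, -0.5676, -0.4387], [0.0159, 0.8178, 0.5753, 0.5627], [0.0, 0.0, 0.0, 1.0]]}
top {'pixels': (420, 560, 3), 'vertical_fov': 50.1644, 'cx': 275.0683, 'cy': 206.179, 'T': [[-0.0173, 0.9926, -0.1205, 0.4471], [-0.9997, -0.0194, -0.0158, 0.022], [-0.018, 0.1202, 0.9926, 0.8888], [0.0, 0.0, 0.0, 1.0]]}
h.py
pics
```

View pics/scene0.png

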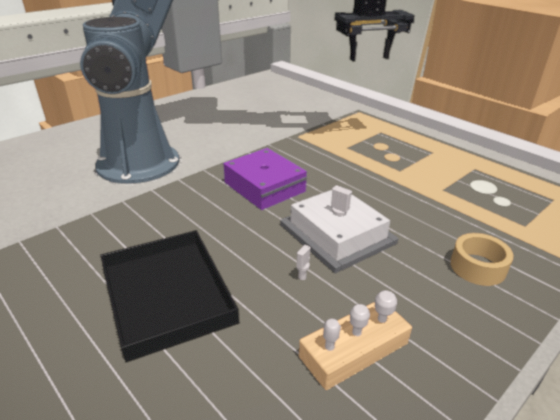

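View pics/top0.png

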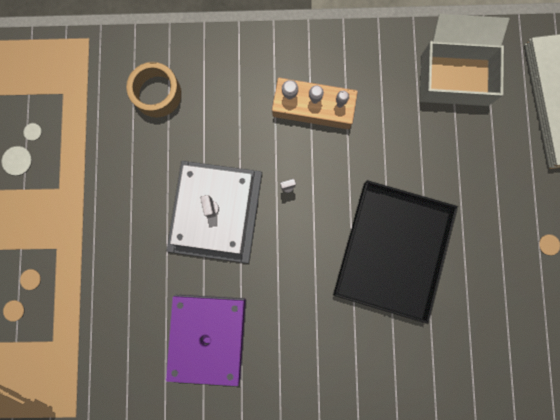

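```bash
python3 - <<'E'
import cv2,numpy as np
s=cv2.imread('pics/scene0.png');t=cv2.imread('pics/top0.png')
a=cv2.resize(s[170:270,275:400],None,fx=6,fy=6,interpolation=cv2.INTER_CUBIC)
b=cv2.resize(t[150:270,160:270],None,fx=5,fy=5,interpolation=cv2.INTER_CUBIC)
cv2.imwrite('pics/a.png',a);cv2.imwrite('pics/b.png',b)
E
```

```text
(no output)
```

View pics/a.png

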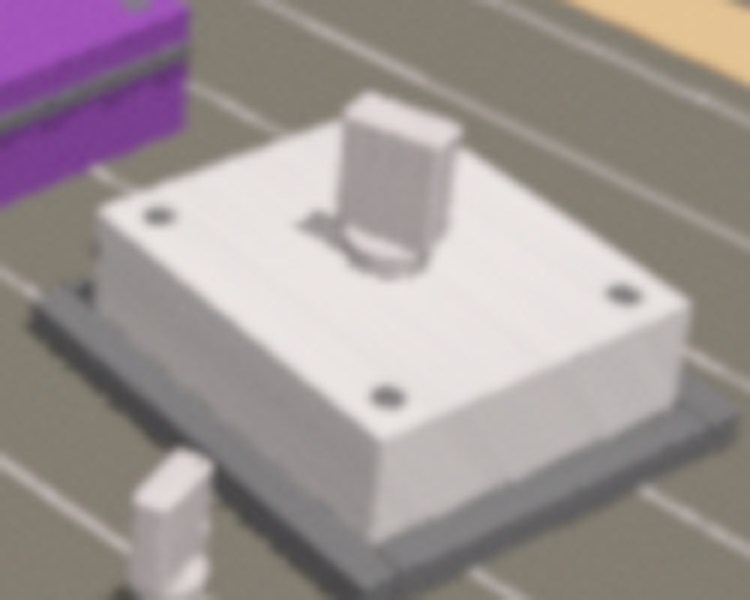

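View pics/b.png

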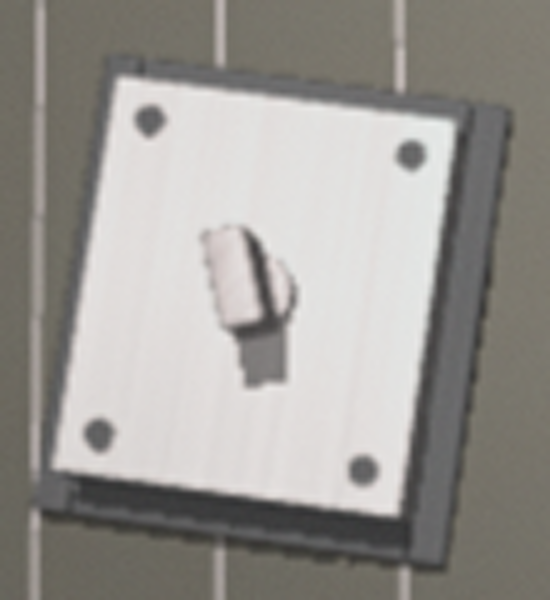

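```bash
cat >> h.py <<'E'
def ray(c,uv):
    f=210/np.tan(np.radians(c['vertical_fov'])/2)
    d=np.array([(uv[0]-c['cx'])/f,-(uv[1]-c['cy'])/f,-1.]); d=c['T'][:3,:3]@d
    return c['T'][:3,3],d/np.linalg.norm(d)
def proj(c,p):
    f=210/np.tan(np.radians(c['vertical_fov'])/2)
    q=c['T'][:3,:3].T@(np.asarray(p)-c['T'][:3,3]); return np.array([c['cx']+f*q[0]/-q[2],c['cy']-f*q[1]/-q[2]])
def tri(*cu):
    A=0;b=0;L=[]
    for c,uv in cu:
        o,d=ray(c,uv);P=np.eye(3)-np.outer(d,d);A=A+P;b=b+P@o;L.append((P,o))
    x=np.linalg.solve(A,b); return x,max(np.linalg.norm(P@(x-o)) for P,o in L)
def onz(c,uv,z):
    o,d=ray(c,uv); return o+d*(z-o[2])/d[2]
E
python3 - <<'E'
from h import *
s=load('scene0.png');t=load('top0.png')
up=lambda p,k,o:(np.array(p)+.5)/k-.5+np.array(o)
def run(n,S,T,ks,os,kt,ot):
    print(n)
    X=[]
    for a,b in zip(S,T):
        if a is None: continue
        x,r=tri((s,up(a,ks,os)),(t,up(b,kt,ot)));X.append(x);print(np.round(x*1000,1),'res mm',round(r*1000,2))
    return np.array(X)
H=run('head',[(462,130),(447,148),(343,108),(370,93)],[(201,237),(241,226),(266,322),(226,332)],6,(275,170),5,(160,150))
print(H.mean(0), 'long',H[0]-H[3],H[1]-H[2])
B=run('block',[(690,303),(380,440),(103,212)],[(117,77),(460,122),(405,517)],6,(275,170),5,(160,150))
print((B[0]+B[2])/2,B[0]-B[1],B[1]-B[2])
T=run('tray',[(234,308),(127,340),(102,270),(198,236)],[(368,182),(457,206),(427,322),(334,297)],1,(0,0),1,(0,0))
print(T.mean(0),T[0]-T[1],T[1]-T[2])
E
```

```text
head
[562.2 168.4 102. ] res mm 0.76
[566.4 154.7 102.7] res mm 1.59
[531.2 144.9 105.7] res mm 1.03
[528.7 159.9 104. ] res mm 1.84
[0.5471223  0.15698372 0.10359397] long [ 0.03354519  0.00851936 -0.00204673] [ 0.03517688  0.00972453 -0.00293141]
block
[631.6 209.9  50.6] res mm 0.11
[611.5  79.1  51.4] res mm 0.46
[463.8 102.5  50.7] res mm 2.12
[0.54770401 0.15619286 0.05065173] [ 0.02012444  0.13079695 -0.00082251] [ 0.14774705 -0.02344599  0.00068169]
tray
[ 594.4 -145.9   29.6] res mm 1.09
[ 545.2 -306.2   40.1] res mm 2.84
[ 325.7 -251.2   -4.2] res mm 2.64
[377.4 -72.1  11.8] res mm 2.38
[ 0.46066763 -0.19385605  0.01932174] [ 0.04919053  0.16030558 -0.01050325] [ 0.21945243 -0.05495265  0.04435099]
```

```bash
cat >> h.py <<'E'
from scipy.spatial.transform import Rotation as R
def goal(p,yaw_y):
    """shift in tool axes and turn to reach TCP p with tool y at world angle yaw_y (deg)"""
    o=get_obs(); r=R.from_quat(o['tool_rot']); M=r.as_matrix()
    d=M.T@(np.array(p)-o['position']); cur=np.degrees(np.arctan2(M[1,1],M[0,1]))
    print('shift',np.round(d,4),'turn',round(float(-np.radians((yaw_y-cur+180)%360-180)),4),'t',o['time'],'pos',np.round(o['position'],4),'tilt',M[:,2].round(4),'q6',o['q'][5].round(3),'F',o['ft_force'].round(1))
E
python3 -c "
from h import *
goal((.547,.157,.36),104.8)"
```

```text
shift [-0.4202 -0.2408  0.0442] turn -0.7191 t 0.1 pos [0.2777 0.5596 0.4039] tilt [-0.0012 -0.0016 -1.    ] q6 -0.179 F [-0.7  0.   0.6]
```

Request:
{"api": "servo_tool", "payload": {"steps": [0.087,-0.02,-0.012,0.002,-0.03,0.087,-0.06,-0.035,0.006,-0.1,0.087,-0.11,-0.063,0.012,-0.18,0.087,-0.16,-0.092,0.017,-0.27,0.087,-0.21,-0.12,0.022,-0.36,0.087,-0.26,-0.149,0.027,-0.45,0.087,-0.31,-0.178,0.032,-0.53,0.087,-0.36,-0.206,0.038,-0.62,0.087,-0.4,-0.229,0.042,-0.69,0.087,-0.42,-0.241,0.044,-0.719,0.087,-0.42,-0.241,0.044,-0.719], "force": 60}}

```text
time: 1.48
position: [0.5477, 0.1557, 0.3602]
tool_rot: [-0.127, 0.992, 0.0, -0.0]
ft_force: [-0.4, 0.5, 0.1]
grip_width: 0.0869
```

```bash
python3 -c "
from h import *
goal((.547,.157,.3),104.8)
c=snap('scene','scene1.png');t=snap('top','top1.png')
cv2.imwrite('pics/s1.png',np.hstack([cv2.resize(c['pixels'][100:270,240:430],None,fx=2,fy=2),cv2.resize(t['pixels'][100:270,120:310],None,fx=2,fy=2)]))
"
```

```text
shift [0.0003 0.0014 0.0602] turn -0.0036 t 1.475 pos [0.5477 0.1557 0.3602] tilt [-7.e-04 -0.e+00 -1.e+00] q6 -1.745 F [-0.4  0.5  0.1]
```

View pics/s1.png

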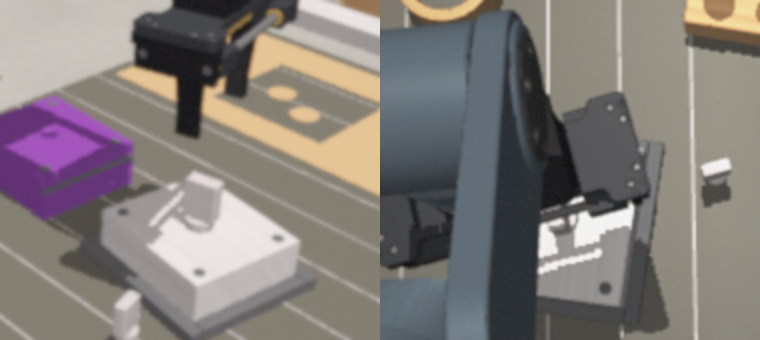

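Request:
{"api": "servo_tool", "payload": {"steps": [0.06,0,0.001,0.02,0,0.05,0,0.001,0.045,0,0.045,0,0.001,0.07,0,0.045,0,0.001,0.09,0,0.045,0,0.001,0.1,0,0.045,0,0.001,0.104,0,0.045,0,0.001,0.104,0], "force": 60}}

```text
time: 2.45
position: [0.5466, 0.1586, 0.2571]
tool_rot: [-0.129, 0.992, 0.0, 0.0]
ft_force: [-0.7, -0.8, -0.7]
grip_width: 0.0454
```

```bash
python3 -c "
from h import *
goal((.547,.157,.256),104.8)
c=snap('scene','scene2.png')
cv2.imwrite('pics/s2.png',cv2.resize(c['pixels'][130:260,270:400],None,fx=5,fy=4.5,interpolation=2))
for d in (0,.01,-.01): print(proj(c,(.547,.157,.256-tip_reach+d)))
"
```

```text
shift [ 0.     -0.0016  0.0011] turn 0.0004 t 2.45 pos [0.5466 0.1586 0.2571] tilt [ 5.e-04  1.e-04 -1.e+00] q6 -1.744 F [-0.7 -0.8 -0.7]
[340.07850536 202.43191663]
[340.51596188 198.17332629]
[339.64665642 206.63591773]
```

View pics/s2.png

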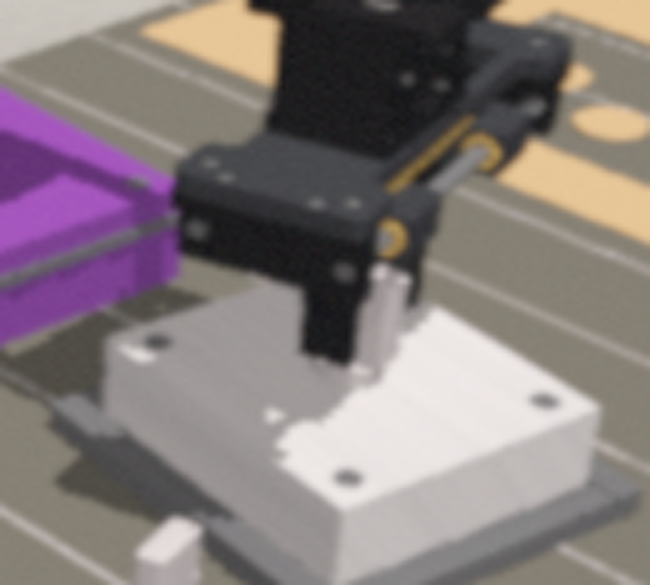

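Request:
{"api": "servo_tool", "payload": {"steps": [0.03,0,0,0,0,0.022,0,0,0,0,0.016,0,0,0,0,0.01,0,0,0,0,0.0,0,0,0,0,0.0,0,0,0,0], "force": 60}}

```text
time: 3.25
position: [0.5476, 0.1561, 0.2573]
tool_rot: [-0.129, 0.992, -0.002, 0.001]
ft_force: [1.1, -9.7, 2.0]
grip_width: 0.0158
```

```bash
python3 -c "
from h import *
goal((.547,.157,.256),104.8);o=get_obs();print(o['moment'],o['grip_width'])"
```

```text
shift [0.0003 0.001  0.0013] turn 0.0008 t 3.25 pos [0.5476 0.1561 0.2573] tilt [ 0.0023 -0.0043 -1.    ] q6 -1.743 F [ 1.1 -9.7  2. ]
[-1.88234679 -0.17956063 -0.21494451] 0.015762967615662135
```

Request:
{"api": "servo_tool", "payload": {"steps": [0,0,-0.0015,0,0,0,0,-0.0015,-0.0005,0.1,0,0,-0.0015,-0.001,0.22,0,0,-0.0015,-0.0013,0.34,0,0,-0.0015,-0.0016,0.46,0,0,-0.0015,-0.0018,0.58,0,0,-0.0015,-0.0018,0.58], "force": 60}}

```text
time: 4.12
position: [0.5476, 0.1554, 0.2576]
tool_rot: [0.16, 0.987, -0.001, 0.001]
ft_force: [2.1, -6.6, -7.2]
grip_width: 0.0155
```

```bash
python3 -c "
from h import *
goal((.547,.157,.256),104.8);o=get_obs();print(o['moment'],o['grip_width'])
c=snap('scene','scene3.png')
cv2.imwrite('pics/s3.png',cv2.resize(c['pixels'][130:260,270:400],None,fx=5,fy=4.5,interpolation=2))"
```

```text
shift [0.0011 0.0014 0.0016] turn -0.5795 t 4.125 pos [0.5476 0.1554 0.2576] tilt [ 7.0e-04 -3.1e-03 -1.0e+00] q6 -1.166 F [ 2.1 -6.6 -7.2]
[-1.34184855 -0.54889581 -0.12708731] 0.015453768139251168
```

View pics/s3.png

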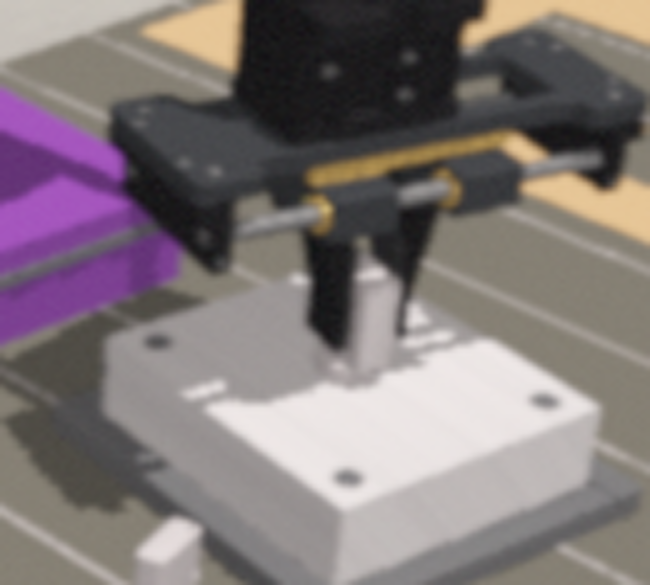

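Request:
{"api": "servo_tool", "payload": {"steps": [0,-0.0003,-0.0007,-0.0006,-0.1,0,-0.0005,-0.0014,-0.0011,-0.25,0,-0.0005,-0.0014,-0.0016,-0.4,0,-0.0005,-0.0014,-0.002,-0.55,0,-0.0005,-0.0014,-0.0024,-0.7,0,-0.0005,-0.0014,-0.0028,-0.85,0,-0.0005,-0.0014,-0.0032,-1.0,0,-0.0005,-0.0014,-0.0036,-1.15], "force": 60}}

```text
time: 5.18
position: [0.547, 0.1548, 0.2593]
tool_rot: [-0.403, 0.915, 0.0, -0.001]
ft_force: [3.7, -1.0, -17.9]
grip_width: 0.0157
```

```bash
python3 -c "
from h import *
goal((.547,.157,.256),104.8);o=get_obs();print(o['moment'],o['grip_width'])"
```

```text
shift [-0.0016  0.0015  0.0033] turn 0.5723 t 5.175 pos [0.547  0.1548 0.2593] tilt [-1.9e-03  1.0e-04 -1.0e+00] q6 -2.323 F [  3.7  -1.  -17.9]
[-0.04981201 -0.75010552 -0.42973115] 0.015745024527543217
```

Request:
{"api": "servo_tool", "payload": {"steps": [0,-0.0003,-0.0004,-0.0003,0.15,0,-0.0003,-0.0004,-0.0006,0.3,0,-0.0003,-0.0004,-0.0009,0.45,0,-0.0003,-0.0004,-0.0012,0.6,0,-0.0003,-0.0004,-0.0015,0.75,0,-0.0003,-0.0004,-0.0018,0.9,0,-0.0003,-0.0004,-0.0021,1.05,0,-0.0003,-0.0004,-0.0024,1.2,0,-0.0003,-0.0004,-0.0026,1.1,0,-0.0003,-0.0004,-0.0029,0.95,0,-0.0003,-0.0004,-0.0032,0.8,0,-0.0003,-0.0004,-0.0035,0.65], "force": 60}}

```text
time: 6.68
position: [0.5472, 0.1547, 0.2625]
tool_rot: [-0.09, 0.996, 0.0, -0.002]
ft_force: [3.7, -1.8, -19.4]
grip_width: 0.0155
```

```bash
python3 -c "
from h import *
goal((.547,.157,.256),104.8);o=get_obs();print(o['moment'],o['grip_width'])
c=snap('scene','scene4.png')
cv2.imwrite('pics/s4.png',cv2.resize(c['pixels'][130:260,270:400],None,fx=5,fy=4.5,interpolation=2))"
```

```text
shift [-0.0003  0.0023  0.0065] turn -0.0775 t 6.675 pos [0.5472 0.1547 0.2625] tilt [-3.2e-03 -1.0e-04 -1.0e+00] q6 -1.673 F [  3.7  -1.8 -19.4]
[-0.15083714 -0.76297317 -0.33838564] 0.015491676151865526
```

View pics/s4.png

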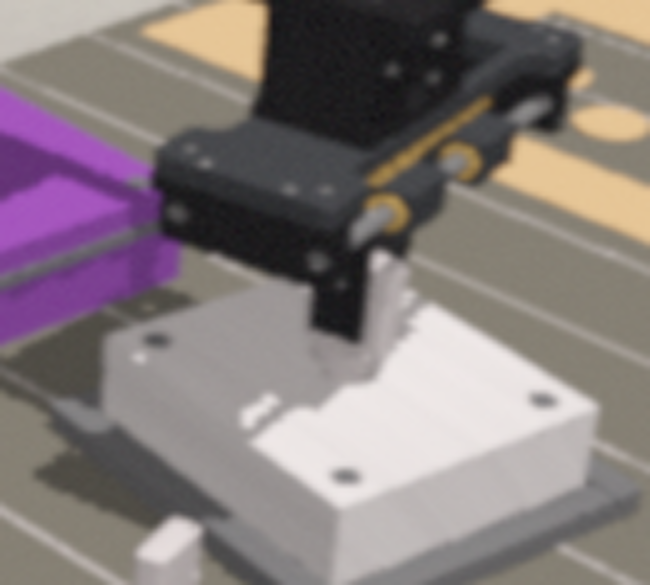

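```bash
cat >> h.py <<'E'
def blockshift(f,ref='scene2.png'):
    a=cv2.imread('pics/'+ref,0);b=cv2.imread('pics/'+f,0)
    for (x0,y0,x1,y1) in [(325,226,355,262),(355,205,390,235),(325,226,352,243)]:
        T=a[y0:y1,x0:x1];S=b[y0-5:y1+5,x0-5:x1+5]
        k=4;m=cv2.matchTemplate(cv2.resize(S,None,fx=k,fy=k,interpolation=2),cv2.resize(T,None,fx=k,fy=k,interpolation=2),cv2.TM_CCOEFF_NORMED)
        _,v,_,l=cv2.minMaxLoc(m);print('shift px',l[0]/k-5,l[1]/k-5,round(v,3))
E
python3 -c "
from h import *
for f in('scene0.png','scene3.png','scene4.png'):blockshift(f)
c=load('scene0.png');print(proj(c,(.6,.08,.055)),proj(c,(.6,.08,.060)))"
```

```text
shift px 0.0 0.0 0.989
shift px 0.0 0.0 1.0
shift px 0.0 0.0 0.961
shift px 0.0 0.0 0.989
shift px 0.25 0.25 0.978
shift px 0.0 0.0 0.961
shift px -0.25 -0.25 0.988
shift px -0.5 -0.25 0.999
shift px -0.5 -0.25 0.96
[333.424459   238.29192393] [333.63621874 236.12962847]
```

Request:
{"api": "servo_tool", "payload": {"steps": [0,-0.0003,0,-0.0003,-0.15,0,-0.0003,0,-0.0006,-0.3,0,-0.0003,0,-0.0009,-0.45,0,-0.0003,0,-0.0012,-0.6,0,-0.0003,0,-0.0013,-0.5,0,-0.0003,0,-0.0016,-0.35,0,-0.0003,0,-0.0019,-0.2,0,-0.0003,0,-0.0022,-0.05,0,-0.0003,0,-0.0025,0.1,0,-0.0003,0,-0.0028,0.25,0,-0.0003,0,-0.0031,0.4,0,-0.0003,0,-0.0034,0.55], "force": 60}}

```text
time: 8.22
position: [0.5474, 0.1548, 0.2668]
tool_rot: [0.187, 0.982, -0.001, -0.001]
ft_force: [2.8, -2.7, -15.9]
grip_width: 0.0157
```

```bash
python3 -c "
from h import *
goal((.547,.157,.256),104.8);o=get_obs();print(o['moment'],o['grip_width'])
c=snap('scene','scene5.png');blockshift('scene5.png')"
```

```text
shift [0.0012 0.0019 0.0108] turn -0.6353 t 8.225 pos [0.5474 0.1548 0.2668] tilt [-0.0026 -0.0016 -1.    ] q6 -1.113 F [  2.8  -2.7 -15.9]
[-0.49137128 -0.68590743  0.20308412] 0.015666791579907767
shift px -0.25 -0.25 0.988
shift px 0.0 0.0 0.965
shift px -0.25 -0.5 0.959
```

Request:
{"api": "servo_tool", "payload": {"steps": [0,0,0,-0.0003,-0.15,0,0,0,-0.0006,-0.3,0,0,0,-0.0009,-0.45,0,0,0,-0.0012,-0.6,0,0,0,-0.0015,-0.75,0,0,0,-0.0018,-0.9,0,0,0,-0.0021,-1.05,0,0,0,-0.0024,-1.2,0,0,0,-0.0026,-1.1,0,0,0,-0.0029,-0.95,0,0,0,-0.0032,-0.8,0,0,0,-0.0035,-0.65], "force": 60}}

```text
time: 9.78
position: [0.5474, 0.1553, 0.2728]
tool_rot: [-0.136, 0.991, 0.0, -0.001]
ft_force: [0.6, -0.6, -3.2]
grip_width: 0.0158
```

```bash
python3 -c "
from h import *
goal((.547,.157,.256),104.8);o=get_obs();print(o['moment'],o['grip_width'])
c=snap('scene','scene6.png');blockshift('scene6.png')
cv2.imwrite('pics/s6.png',cv2.resize(c['pixels'][130:260,270:400],None,fx=5,fy=4.5,interpolation=2))"
```

```text
shift [-0.0001  0.0017  0.0168] turn 0.0154 t 9.775 pos [0.5474 0.1553 0.2728] tilt [-1.5e-03  2.0e-04 -1.0e+00] q6 -1.765 F [ 0.6 -0.6 -3.2]
[-0.03908716  0.1122989  -0.02210661] 0.015756198072941072
shift px -0.25 -0.25 0.992
shift px -0.5 -0.5 0.998
shift px -0.5 -0.5 0.977
```

View pics/s6.png

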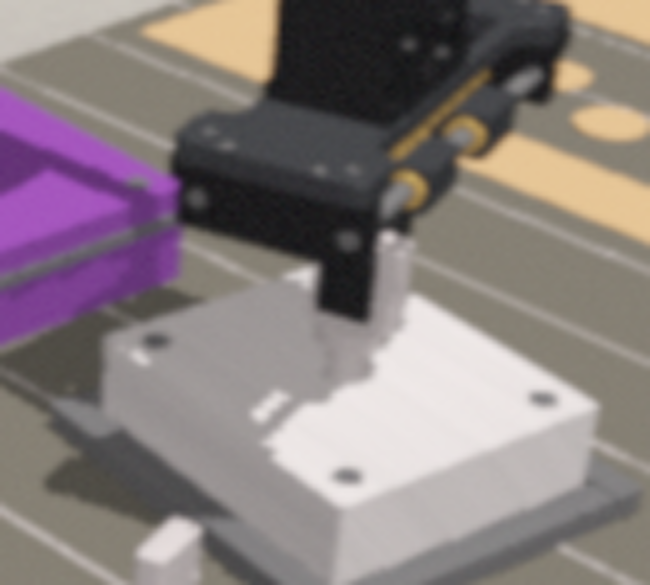

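Request:
{"api": "servo_tool", "payload": {"steps": [0,0,0,-0.003,0,0,0,0,-0.01,0,0,0,0,-0.02,0,0,0,0,-0.032,0,0,0,0,-0.045,0,0,0,0,-0.06,0,0,0,0,-0.075,0,0,0,0,-0.087,0,0,0,0,-0.092,0,0,0,0,-0.093,0], "force": 60}}

```text
time: 11.08
position: [0.5478, 0.1552, 0.3658]
tool_rot: [-0.139, 0.99, -0.0, 0.0]
ft_force: [-0.2, -0.1, -3.5]
grip_width: 0.0158
```

```bash
python3 - <<'E'
from h import *
goal((.547,.157,.256),104.8);o=get_obs();print(o['grip_width'])
c=snap('scene','scene7.png');blockshift('scene7.png')
s=load('scene0.png');t=load('top0.png')
print('top',[onz(t,p,.035).round(4)[:2].tolist() for p in [(368,182),(457,206),(427,322),(334,297)]])
print('scene',[onz(s,p,.035).round(4)[:2].tolist() for p in [(234,308),(127,340),(102,270),(198,236)]])
a=cv2.resize(s['pixels'][220:360,80:260],None,fx=2,fy=2);b=cv2.resize(t['pixels'][165:340,320:470],None,fx=2,fy=2)
im=np.zeros((350,660,3),np.uint8);im[:280,:360]=a;im[:350,360:]=b
im=cv2.convertScaleAbs(im,alpha=2.2)
cv2.imwrite('pics/tray.png',im)
E
```

```text
shift [0.0003 0.002  0.1098] turn 0.0199 t 11.075 pos [0.5478 0.1552 0.3658] tilt [ 2.e-04 -0.e+00 -1.e+00] q6 -1.769 F [-0.2 -0.1 -3.5]
0.015776558573355432
shift px -0.25 -0.25 0.988
shift px -0.5 -0.5 0.998
shift px -0.25 -0.5 0.959
top [[0.5941, -0.144], [0.5444, -0.3108], [0.3297, -0.2415], [0.3779, -0.0715]]
scene [[0.5979, -0.1497], [0.5428, -0.3027], [0.3752, -0.2625], [0.4057, -0.086]]
```

View pics/tray.png

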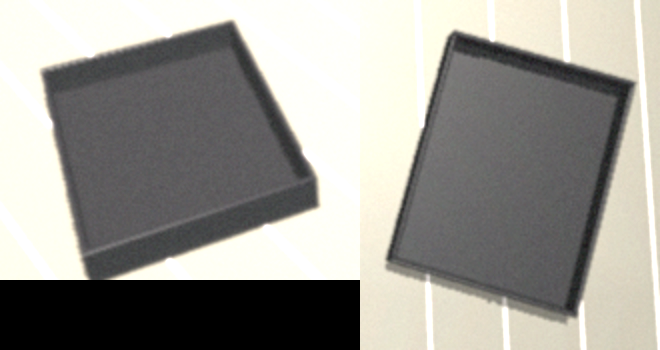

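View pics/scene7.png

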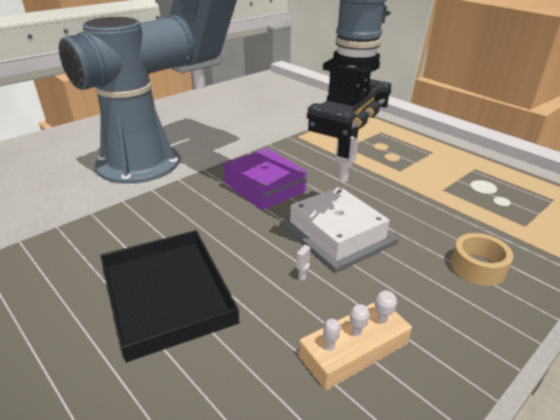

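```bash
python3 - <<'E'
from h import *
s=load('scene0.png');t=load('top0.png')
X=[]
for a,b in zip([(237.5,310),(122.5,348),(101,255),(196.5,231.5)],[(366.5,181.5),(457.5,207),(426.5,323),(334,296)]):
    x,r=tri((s,a),(t,b));X.append(x);print(x.round(4),round(r,4))
X=np.array(X);print(X.mean(0),np.linalg.norm(X[0]-X[1]),np.linalg.norm(X[1]-X[2]))
goal((X.mean(0)[0],X.mean(0)[1],.366),106-40)
E
```

```text
[ 0.597  -0.1429  0.0249] 0.0002
[ 0.5439 -0.3134  0.0273] 0.0013
[ 0.3267 -0.2431  0.0274] 0.0003
[ 0.3789 -0.0727  0.024 ] 0.0002
[ 0.46164514 -0.19300801  0.02591123] 0.1786237359337462 0.22831247018250078
shift [ 0.1784 -0.3112 -0.0004] turn 0.6971 t 11.125 pos [0.5477 0.1552 0.3655] tilt [-4.e-04 -0.e+00 -1.e+00] q6 -1.769 F [-0.8  0.7 -3.3]
```

Request:
{"api": "servo_tool", "payload": {"steps": [0,0.007,-0.012,0,0.02,0,0.022,-0.038,0,0.07,0,0.042,-0.073,0,0.15,0,0.064,-0.112,0,0.24,0,0.086,-0.15,0,0.33,0,0.108,-0.188,0,0.42,0,0.13,-0.227,0,0.51,0,0.15,-0.262,0,0.6,0,0.167,-0.291,0,0.66,0,0.176,-0.307,0,0.69,0,0.178,-0.311,0,0.7,0,0.178,-0.311,0,0.7], "force": 60}}

```text
time: 12.62
position: [0.462, -0.1922, 0.3654]
tool_rot: [0.209, 0.978, 0.0, -0.0]
ft_force: [0.2, 0.4, -2.7]
grip_width: 0.0154
```

```bash
python3 - <<'E'
from h import *
goal((.461,-.193,.242),66)
c=snap('scene','scene8.png')
E
```

```text
shift [ 0.0005 -0.0012  0.1234] turn -0.0028 t 12.625 pos [ 0.462  -0.1922  0.3654] tilt [-5.e-04  9.e-04 -1.e+00] q6 -1.768 F [ 0.2  0.4 -2.7]
```

View pics/scene8.png

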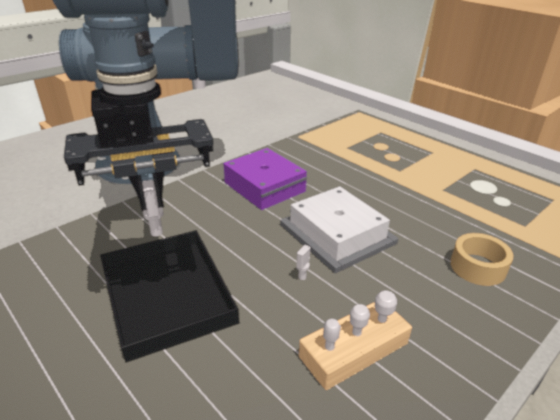

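Request:
{"api": "servo_tool", "payload": {"steps": [0,0,0,0.01,0,0,0,0,0.028,0,0,0,0,0.048,0,0,0,0,0.068,0,0,0,0,0.088,0,0,0,0,0.103,0,0,0,0,0.112,0,0,0,0,0.116,0,0,0,0,0.118,0,0,0,0,0.118,0], "force": 60}}

```text
time: 13.92
position: [0.4622, -0.1928, 0.2478]
tool_rot: [0.209, 0.978, -0.0, 0.0]
ft_force: [-0.8, 0.8, -3.1]
grip_width: 0.0155
```

Request:
{"api": "servo_tool", "payload": {"steps": [0,0,0,0.002,0,0,0,0,0.004,0,0,0,0,0.006,0,0,0,0,0.007,0,0,0,0,0.007,0], "force": 60}}

```text
time: 14.55
position: [0.4621, -0.1927, 0.2404]
tool_rot: [0.209, 0.978, 0.0, -0.0]
ft_force: [0.4, -0.1, -3.3]
grip_width: 0.0154
```

Still hanging (−3.3 N); feel for the floor in 1 mm steps.

Request:
{"api": "servo_tool", "payload": {"steps": [0,0,0,0.001,0,0,0,0,0.001,0,0,0,0,0.002,0,0,0,0,0.002,0], "force": 60}}

```text
time: 15.05
position: [0.4621, -0.1927, 0.2393]
tool_rot: [0.209, 0.978, -0.0, 0.0]
ft_force: [-1.5, 0.3, 4.3]
grip_width: 0.0157
```

Request:
{"api": "servo_tool", "payload": {"steps": [0.018,0,0,-0.0005,0,0.022,0,0,-0.0005,0,0.03,0,0,-0.0005,0,0.04,0,0,-0.0005,0,0.05,0,0,-0.0005,0,0.05,0,0,-0.0005,0], "force": 60}}

```text
time: 15.8
position: [0.4621, -0.1927, 0.239]
tool_rot: [0.209, 0.978, 0.0, -0.0]
ft_force: [-0.1, -0.6, -0.9]
grip_width: 0.0478
```

Request:
{"api": "servo_tool", "payload": {"steps": [0.05,0,0,-0.005,0,0.05,0,0,-0.02,0,0.05,0,0,-0.045,0,0.05,0,0,-0.08,0,0.05,0,0,-0.115,0,0.05,0,0,-0.14,0,0.05,0,0,-0.15,0,0.05,0,0,-0.15,0,0.05,0,0,-0.15,0]}}

```text
time: 16.92
position: [0.4618, -0.1925, 0.3882]
tool_rot: [0.209, 0.978, 0.0, -0.001]
ft_force: [0.6, 0.4, -0.8]
grip_width: 0.0498
```

```bash
python3 - <<'E'
from h import *
goal((.461,-.193,.242),66)
c=snap('scene','scene9.png');t=snap('top','top9.png');blockshift('scene9.png')
E
```

```text
shift [ 0.0002 -0.0008  0.1462] turn -0.003 t 16.925 pos [ 0.4618 -0.1925  0.3882] tilt [-0.0017  0.0012 -1.    ] q6 -1.768 F [ 0.6  0.4 -0.8]
shift px -0.25 -0.25 0.987
shift px -0.5 -0.5 0.998
shift px -0.25 -0.5 0.959
```

View pics/scene9.png

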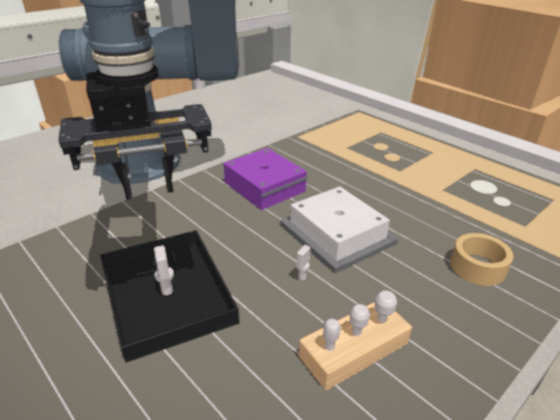

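View pics/top9.png

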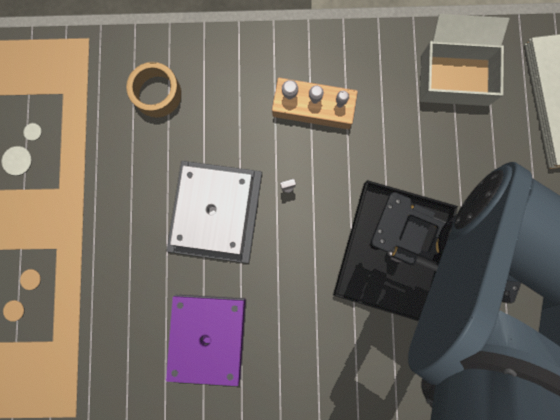

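The punch stands in the tray at about (165, 270) in the scene view. The block sits in its frame with an empty hole at (211, 209) in the top view, the stand is untouched and the gripper is well clear.

```bash
python3 -c "
from rig import hand_in
print(hand_in())"
```

```text
the job is handed in; nothing more can be done
None
```

The punch is out of the die block and standing upright in the middle of the black tray. I handed the job in at about 17 s.

- **Working it out:** I twisted it back and forth by about ±0.6 rad, rising 2 mm per rad with a measured pull of 16–19 N. It came loose after about 15 mm; the pull then fell to about the punch's own weight.
- **Setting down:** I lowered it until the foot touched the tray floor (about 7 N), opened the fingers and backed off about 150 mm.
- **Final pictures:** The block is still down in its frame with its hole empty. The stand, the small look-alike punch and the purple block look undisturbed.

Checks that disagreed or were loose:
- **Grip force:** The text asks for 80 N or more, but the gripper is limited to 60 N. I used 60 N, and saw no slip.
- **Heights:** Heights measured from the cameras read low: 4–5 mm at the block and punch, about 9 mm at the tray rim. The force reading on the tray floor set the final height.
- **Block position:** In the scene view the block ended about 0.25–0.5 pixel (roughly 1 mm) from where it started. It stayed there after the pull was gone, so I took it as play in the frame, not lift.

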